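Take the large rooster whistle down for display

TASK

Two clay rooster whistles hang from the hooks of the wooden swing arm. Lift the larger one up and off its hook and set it down gently, upright, in the middle of the round wooden display stand, without wrenching the hook. Leave the smaller rooster hanging where it is.

Things in the scene. Friction and masses are not known exactly. Their poses are not given: they have to be found in the camera images.
- rooster_large_centre (a point): Larger clay rooster, 117 mm long, 160 g, foot 54 mm wide. Point: centre of its flat-sided body (60 long x, 36 wide y, 40 high), 38 mm above the foot's underside; mass centre close by. Head to -x (neck from 22 mm out, comb 61 mm up), tail to +x no higher than the back, z up. Arch lug on the back's middle, 34 wide in y, top 58 mm up; the hook's bar passes through it along x, 48 mm above this point.
- rooster_small_centre (a point): The smaller rooster of the same clay and form, 82 mm long, body 42 x 25 x 28 mm, on the other hook. Point: centre of its body; axes as for the larger one.
- stand_top (a point): Round wooden display stand, a disc 130 mm across and 20 mm high, fixed to the table. Point: centre of its flat top (120 mm across), z up.
- beam_mid (a point): Swing arm, pinned: point over its beam's middle line, at the height of the hooks' bars (240 mm up). Beam along y, 24 mm wide, top 56 mm below. Hooks at y +80 and -80 mm reach to -x: level 5 mm bars, the end 105-112 mm out turned up 9.5 mm. Roosters hang 92 mm out. To free one: lift 8 to 20 mm (at 23 its back meets the bar), then draw it level 85 mm or more to -x, so that its tail clears the tip.
Things that resemble listed ones, but are neither listed nor needed, are in the scene too. What is shaped like the part that bears stand_top but red or yellow is not meant.

How it is judged:
By the outcome, as a careful person would: the job done as asked, in the order asked, and still so for the second after the job is handed in, with the robot touching nothing.
It also fails if it takes over 45 s, if anything falls off the work surface, if the arm or the gripper's body presses on something with over 40 N, if the wrist force passes 120 N, or if a joint passes its speed limit or range.

ROBOT

A 6-joint arm with a two-finger parallel gripper is mounted at the origin on the work surface. World frame = base frame: x ahead of the robot, y to its left, z up, the work surface at z = 0. Lengths are in m, angles in rad, forces in N, time in s.
With the tool pointing down it reaches from about 0.375 to 0.975 m from the base axis. Payload 3.8 kg.
Tool frame: the origin (TCP) lies midway between the tips of the shut fingers; the grasp point (between the pads) lies 19 mm behind it; z points along the fingers, y is the line along which they close (so a half turn about z gives the same grasp; the last joint's range is limited). The gripper opens to 85 mm and grips with 20 to 120 N. Pads are 22 mm wide; open, the fingers measure 114 mm over their backs; the gripper's body (76 mm by 85 mm) begins 54 mm behind the grasp point. The pads swing forward as they close: fully open they stand 13 mm farther back than shut.
Start: joints at [1.235, 0.264, 1.604, -0, 1.274, -0.037], TCP at [0.199, 0.645, 0.199] pointing down, gripper open.
Joint ranges: [-2.63, 2.63], [-0.94, 2.18], [0.31, 2.57], [-1.31, 4.45], [0, 2.66], [-2.55, 2.55]. Speed limits (rad/s): [2.57, 2.57, 3.14, 3.14, 3.14, 3.14].

INTERFACE

Orientations are given as a rotation vector (axis times angle).
In Python, from workcell import bot gives the robot as it stands.
- The arm moves only by the tool servo_tool, never from a script. Its argument "series" is a list of rows, each a list of 7 numbers: the shift along the world's x, y, z in units of 0.15 m (1.0 is 0.15 m), then the turn, a rotation vector about the world's x, y, z in units of 180 degrees (1.0 is 180 degrees), then the closure, from 0 (fully open) to 1 (shut). A call has 1 to 20 rows; each row is the pose to reach, as a shift and turn from the pose commanded when the call began, turning the shorter way round; what a row does not reach only later rows make up. A row lasts 1/10 s, in which the tool goes at most 50 mm and 8.59 degrees, less where a joint would pass 70% of its speed; a pose out of reach is approached as far as the arm can. A call with a number of a shift or a turn outside -1 to 1 is refused whole. A call with a gripper value outside its range is refused whole. The fingers move at their own pace and stop on an object; "newtons" is the grip in N (left out, the last holds). Time passes only in rows, so rows that repeat a pose let the fingers close. It gives the time, the measured TCP pose, the force, the opening and the grip force at its end, in the units of the state.
- bot.read_state(): the state, without advancing time (a new reading comes with each control period).
- bot.read_camera(name): name is "side" or "top"; returns the picture (400x640x3 uint8, red, green, blue); there is no depth.
- bot.camera_info(name): a dict with "vertical_fov" (degrees; the focal length in pixels is half the picture's height over the tangent of half this angle, whatever the lens; pixels are square), "cx", "cy" (the principal point, pixels), "R" (3x3) and "t" (3): a world point X has camera coordinates R X + t. Camera axes: x right, y down, z forward; pixel columns grow to the right and rows downward; lengths in m; the calibration is good to about 2 mm. A picture is of the moment at which its call begins. camera_info takes no time and is no camera call.
- bot.finish_job(): hands the job in; it is judged then, once.
Trained networks look in the newest picture that a camera, given by its name, has taken for a name from the list of things; names that differ only in an ending like _2 or _b are one class to them, and where a whole thing is asked for, a point or a joint stands for the part that bears it (a point fixed in the world has none). Each returns a list of dicts, best first, with "score" (0 to 1); they miss things now and then, are a little off and sometimes report something else, mostly with a low value. They report only what shows in the picture. A call takes as long as a camera call. They do not tell look-alikes from the thing itself.
- bot.recognise(target, camera): "box" ([left, top, right, bottom] as shares, 0 to 1, of the picture: columns of its width, rows of its height, round what is visible of it).
- bot.trace(target, camera): "mask" (400x640 bool, what is visible of it) and "box" ([left, top, right, bottom] as shares, 0 to 1, of the picture: columns of its width, rows of its height, round what is visible of it).
- bot.mark_of(target, camera): "at" ([row, column] as shares, 0 to 1, of the picture: columns of its width, rows of its height: a listed point, or the origin of a listed thing).
The state is a dict: "time": time; "q": joint angles; "joint_vel": joint speeds; "joint_torque": joint torques, N m; "tool_pos": TCP position; "tcp_rot": TCP orientation; "wrist_force": force on the tool from outside, world axes, zero at the start; "torque": the same for the moment, N m; "width": opening from 0.0 (shut) to 1.0 (fully open); "grip_force": force on a finger pad.
Only numpy, scipy, OpenCV 4.12 (cv2) and the standard library are available. Lean on these libraries where they do the work, as an engineer would, in place of code of your own. Each camera call takes 0.05 s, during which the arm holds its last target. There are 200 camera calls.

## Working session

There is one attempt and no reset: what is moved stays moved. The work goes in short steps, Python scripts to look and compute and a tool call to move; the robot and the scene stay as the last step left them, time stands still between calls to the robot, and variables do not carry over. Pictures are saved under pics/ and viewed, at most 13 in all, crops included, and the job is handed in when it is done.

Besides the shell and the picture viewer there is one more tool, called by a JSON object that holds its "method" and its "body", one argument or row to a line. servo_tool: Moves the arm, as the interface text tells. Shifts and turns lie within -1 to 1; 1 stands for 0.15 m of shift or 180 degrees of turn. Its arguments: {"type":"object","properties":{"series":{"type":"array","items":{"type":"array","items":{"type":"number"}}},"newtons":{"type":"number"}},"required":["series"]}

```bash
mkdir -p pics
cat > h.py <<'E'
import numpy as np,cv2
from workcell import bot
def cam(n):
    c=bot.camera_info(n);f=200/np.tan(np.radians(c["vertical_fov"])/2)
    return f,c["cx"],c["cy"],np.array(c["R"]),np.array(c["t"])
def P(n):
    f,cx,cy,R,t=cam(n);return np.array([[f,0,cx],[0,f,cy],[0,0,1]])@np.c_[R,t]
def proj(n,X):
    p=P(n)@np.r_[X,1];return p[:2]/p[2]
def tri(a,b):
    X=cv2.triangulatePoints(P("side"),P("top"),np.array(a,float).reshape(2,1),np.array(b,float).reshape(2,1))[:,0];X=X[:3]/X[3]
    return X,np.linalg.norm(proj("side",X)-a),np.linalg.norm(proj("top",X)-b)
def atz(n,uv,z):
    f,cx,cy,R,t=cam(n);d=R.T@np.array([(uv[0]-cx)/f,(uv[1]-cy)/f,1]);o=-R.T@t
    return o+d*(z-o[2])/d[2]
def px(d): return np.array([d["at"][1]*640,d["at"][0]*400])
E
python3 - <<'E'
from h import *
for n in("side","top"):
    im=bot.read_camera(n);cv2.imwrite(f"pics/{n}0.png",im[:,:,::-1])
    f,cx,cy,R,t=cam(n);print(n,f,cx,cy,"pos",-R.T@t,"fwd",R[2])
    for k in["rooster_large_centre","rooster_small_centre","stand_top","beam_mid"]:
        print(k,[(px(d).round(1),round(d["score"],2)) for d in bot.mark_of(k,n)])
E
```

```text
side 439.6244678296325 318.00239107942514 195.2980427262652 pos [ 0.30152859 -0.69953893  0.72064376] fwd [ 0.25662121  0.73549866 -0.62704647]
rooster_large_centre [(array([320.3, 149.9]), 0.72)]
rooster_small_centre [(array([317. , 112.8]), 0.94)]
stand_top [(array([348.9, 302.1]), 0.94), (array([249.4, 338. ]), 0.65)]
beam_mid [(array([355. , 107.7]), 0.75)]
top 382.1655904898169 317.35429293662 195.51233746788773 pos [ 0.43033778 -0.02192325  0.92320285] fwd [ 0.14706229  0.00474109 -0.98911587]
rooster_large_centre [(array([270.7, 175.6]), 0.79)]
rooster_small_centre [(array([195.2, 150. ]), 0.62)]
stand_top [(array([323.9, 267.8]), 0.75), (array([398.9, 214.3]), 0.7), (array([410.9, 296.4]), 0.61)]
beam_mid [(array([239.2, 113.5]), 0.97)]
```

View pics/side0.png

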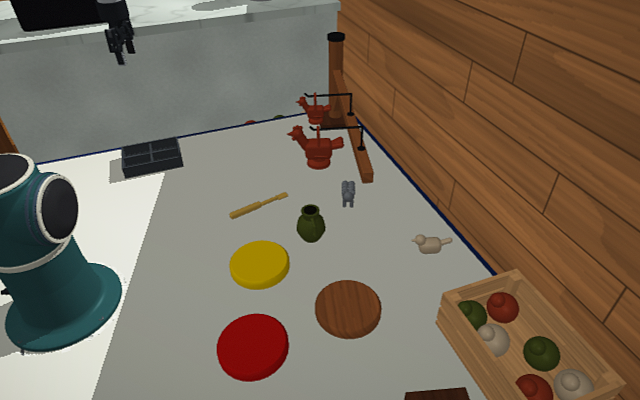

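View pics/top0.png

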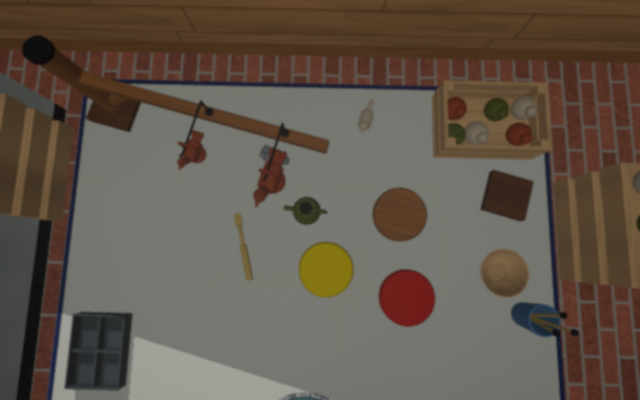

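Run:
```python
from h import *
for k,a,b in[("L",(320.3,149.9),(270.7,175.6)),("S",(317,112.8),(195.2,150)),("beam",(355,107.7),(239.2,113.5)),("st1",(348.9,302.1),(398.9,214.3)),("st1",(348.9,302.1),(323.9,267.8)),("st2",(249.4,338),(323.9,267.8))]:
    print(k,tri(a,b))
for b in[(323.9,267.8),(398.9,214.3),(410.9,296.4)]: print(atz("top",b,.02), proj("side",atz("top",b,.02)))
```

```text
L (array([0.57811782, 0.07366368, 0.18830199]), np.float64(0.40880897459591553), np.float64(0.6117727042316516))
S (array([0.6243225 , 0.22250434, 0.19651195]), np.float64(0.4269826096720874), np.float64(0.7159097813851784))
beam (array([0.68384102, 0.12960535, 0.24372675]), np.float64(0.6152118554871914), np.float64(1.0035782574399172))
st1 (array([ 0.52734278, -0.21250898,  0.02193337]), np.float64(1.3819548464897562), np.float64(1.5051970743830188))
st1 (array([ 0.49578479, -0.08974832, -0.10362153]), np.float64(36.215805931772884), np.float64(44.19827088420933))
st2 (array([ 0.36013991, -0.03796902, -0.2539329 ]), np.float64(7.552551361899073), np.float64(8.279561246207889))
[ 0.39518317 -0.03676059  0.02      ] [259.32987394 258.59623483]
[ 0.52406527 -0.21196721  0.02      ] [345.85744201 303.27070247]
[ 0.3352299  -0.23800442  0.02      ] [254.19628235 345.02484878]
```

The only plain wooden disc is at side (349,302) / top (399,214). The red disc (top 411,296) and the yellow one (324,268) are look-alikes, and the tan round thing at top (505,272) isn't a flat disc. The larger rooster is at side (320,150) / top (271,176), on the hook nearer the camera. The smaller is at side (317,113) / top (195,150). I'll confirm with a model overlay on enlarged crops.

Run:
```python
from h import *
from scipy.spatial.transform import Rotation as Ro
th=np.radians(-17.3);X=np.array([np.cos(th),np.sin(th),0]);Y=np.array([-np.sin(th),np.cos(th),0]);Z=np.array([0,0,1.])
L=np.array([.577,.075,.190])
out=[]
for n in("side","top"):
    im=bot.read_camera(n)[:,:,::-1].copy()
    m=bot.mark_of("rooster_large_centre",n);s=bot.mark_of("rooster_small_centre",n);b=bot.mark_of("beam_mid",n);t=bot.mark_of("stand_top",n)
    print(n,[[px(d).round(1) for d in q] for q in(m,s,b,t)])
    c=proj(n,L).astype(int);r=45;sc=6
    x0,y0=c-r;cr=cv2.resize(im[y0:y0+2*r,x0:x0+2*r],None,fx=sc*.74,fy=sc*.74,interpolation=cv2.INTER_CUBIC)
    def q(a,b,cc):
        p=[tuple(int(v) for v in (proj(n,L+(e[0]*X+e[1]*Y+e[2]*Z)/1000)-[x0,y0]+.5)*sc*.74) for e in(a,b)];cv2.line(cr,*p,cc,1)
    for z,cc in((20,(0,255,255)),(-20,(255,255,0))):
        for a,bb in(((-30,-18),(30,-18)),((30,-18),(30,18)),((30,18),(-30,18)),((-30,18),(-30,-18))): q((*a,z),(*bb,z),cc)
    q((92,0,48),(-20,0,48),(0,255,0)); q((0,-17,58),(0,17,58),(255,0,255)); out.append(cr)
cv2.imwrite("pics/ov.png",np.hstack(out))
s=bot.read_state();print(s["tool_pos"],s["tcp_rot"]);print(Ro.from_rotvec(s["tcp_rot"]).as_matrix().round(3))
```

```text
side [[array([317.7, 149.8])], [array([319.1, 114.7])], [array([356.4, 111. ])], [array([248.5, 341.2]), array([258.8, 259. ]), array([347.7, 304.6])]]
top [[array([272.3, 176.8])], [array([192. , 154.1])], [array([239.8, 111.9])], [array([409.6, 295.7]), array([399.3, 215.3]), array([324.7, 270.5])]]
[0.19870847 0.64507909 0.19940313] [4.67634154e-01 3.10657182e+00 1.15926042e-05]
[[-0.956  0.294  0.   ]
 [ 0.294  0.956  0.   ]
 [-0.     0.    -1.   ]]
```

View pics/ov.png

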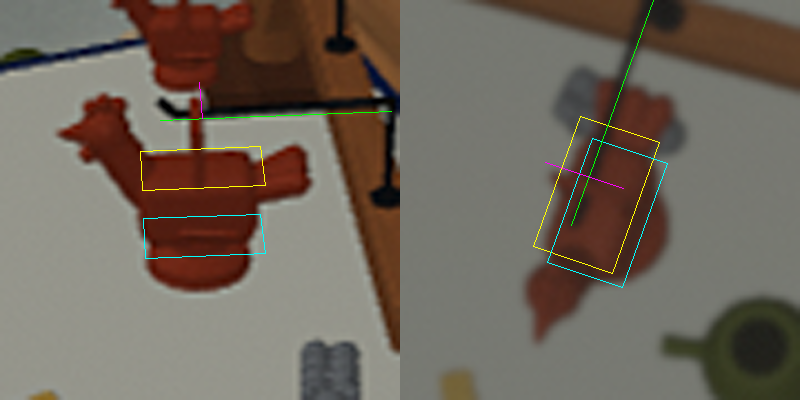

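The overlay fits to a few mm, and the larger rooster is confirmed. I'll refine with a brightened top crop before grasping.

```bash
cat > ov.py <<'E'
from h import *
def ov(L,thd,fn,r=38,cams=("side","top")):
    th=np.radians(thd);X=np.array([np.cos(th),np.sin(th),0]);Y=np.array([-np.sin(th),np.cos(th),0]);Z=np.array([0,0,1.]);out=[]
    for n in cams:
        im=bot.read_camera(n)[:,:,::-1]
        c=proj(n,L+.015*Z).astype(int);sc=400/(2*r);x0,y0=c-r
        cr=cv2.resize(im[y0:y0+2*r,x0:x0+2*r],(400,400),interpolation=cv2.INTER_CUBIC)
        cr=np.clip(255*(cr/255.)**.6,0,255).astype(np.uint8)
        def q(pts,cc):
            p=[(proj(n,L+(e[0]*X+e[1]*Y+e[2]*Z)/1000)-[x0,y0]+.5)*sc for e in pts];cv2.polylines(cr,[np.int32(p)],False,cc,1,cv2.LINE_AA)
        for z,cc in((20,(0,255,255)),(-20,(255,255,0))): q([(-30,-18,z),(30,-18,z),(30,18,z),(-30,18,z),(-30,-18,z)],cc)
        a=np.linspace(0,6.3,30);q([(27*np.cos(t),27*np.sin(t),-38) for t in a],(255,255,255))
        q([(92,0,0),(92,0,48),(-16,0,48),(-16,0,58)],(0,255,0)); q([(0,-17,20),(0,-17,58),(0,17,58),(0,17,20)],(255,0,255)); out.append(cr)
    cv2.imwrite(fn,np.hstack(out))
E
python3 - <<'E'
from ov import *
L,a,b=tri((319,149.9),(271.5,176.2));print(L,a,b)
B=tri((355.7,109.3),(239.5,112.7))[0];S=tri((318,113.8),(193.6,152))[0];print(B,S,tri((348.3,303.3),(399.1,214.8)))
print(np.degrees(np.arctan2(-(S-L)[0],(S-L)[1])))
L=np.array([.574,.072,.192]);ov(L,-17,"pics/ov2.png")
im=bot.trace("rooster_large_centre","top");print([ (m["score"],np.array(m["box"])*[640,400,640,400]) for m in im])
E
```

```text
[0.57542635 0.07206699 0.19012482] 0.006079095785473509 0.009087607520578947
[0.68659315 0.13035187 0.23889408] [0.62540438 0.22654312 0.1908775 ] (array([ 0.52605531, -0.21331647,  0.01986824]), np.float64(1.2535974478336027), np.float64(1.3628236293346119))
-17.928075758816156
[(0.74, array([255.424, 147.08 , 286.976, 204.   ]))]
```

View pics/ov2.png

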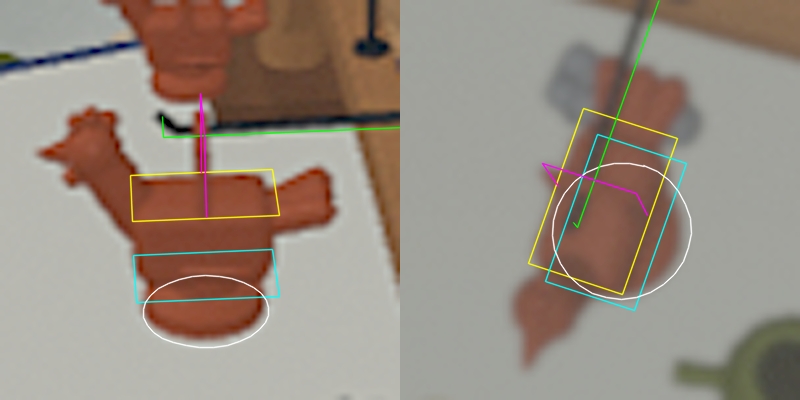

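Refined estimate: centre at about (0.573, 0.074, 0.193), axis yaw −17°. The tool's yaw already matches, so I'll go above it.

{"method": "servo_tool", "body": {
  "series": [
    [0.62,-0.95,1,0,0,0,0],
    [0.62,-0.95,1,0,0,0,0],
    [0.62,-0.95,1,0,0,0,0],
    [0.62,-0.95,1,0,0,0,0],
    [0.62,-0.95,1,0,0,0,0],
    [0.62,-0.95,1,0,0,0,0]
  ]
}}

```text
time: 1.75
tool_pos: [0.2942, 0.5021, 0.3545]
tcp_rot: [0.472, 3.102, 0.011]
wrist_force: [-0.6, 1.0, 0.6]
width: 1.0
grip_force: 0.0
```

{"method": "servo_tool", "body": {
  "series": [
    [0.62,-0.95,0,0,0,0,0],
    [0.62,-0.95,0,0,0,0,0],
    [0.62,-0.95,0,0,0,0,0],
    [0.62,-0.95,0,0,0,0,0],
    [0.62,-0.95,0,0,0,0,0]
  ]
}}

```text
time: 2.25
tool_pos: [0.3855, 0.3583, 0.3481]
tcp_rot: [-0.473, -3.105, 0.002]
wrist_force: [-0.5, 0.6, -0.2]
width: 1.0
grip_force: 0.0
```

{"method": "servo_tool", "body": {
  "series": [
    [0.62,-0.95,0,0,0,0,0],
    [0.62,-0.95,0,0,0,0,0],
    [0.62,-0.95,0,0,0,0,0],
    [0.62,-0.95,0,0,0,0,0],
    [0.62,-0.95,0,0,0,0,0]
  ]
}}

```text
time: 2.75
tool_pos: [0.4785, 0.2168, 0.3481]
tcp_rot: [-0.471, -3.105, 0.001]
wrist_force: [0.1, 0.5, 0.5]
width: 0.998
grip_force: 0.0
```

{"method": "servo_tool", "body": {
  "series": [
    [0.62,-0.95,0,0,0,0,0],
    [0.62,-0.95,0,0,0,0,0],
    [0.62,-0.95,0,0,0,0,0],
    [0.62,-0.95,0,0,0,0,0],
    [0.62,-0.95,0,0,0,0,0],
    [0.62,-0.95,0,0,0,0,0],
    [0.62,-0.95,0,0,0,0,0]
  ]
}}

```text
time: 3.45
tool_pos: [0.57, 0.0773, 0.349]
tcp_rot: [-0.464, -3.106, -0.001]
wrist_force: [-0.3, 0.0, -0.1]
width: 0.997
grip_force: 0.0
```

{"method": "servo_tool", "body": {
  "series": [
    [0.02,-0.02,-0.3,0,0,0,0],
    [0.02,-0.02,-0.5,0,0,0,0],
    [0.02,-0.02,-0.6,0,0,0,0],
    [0.02,-0.02,-0.6,0,0,0,0],
    [0.02,-0.02,-0.6,0,0,0,0]
  ]
}}

```text
time: 3.95
tool_pos: [0.574, 0.073, 0.2606]
tcp_rot: [0.466, 3.106, 0.001]
wrist_force: [1.4, 0.1, 0.1]
width: 0.999
grip_force: 0.0
```

Run:
```python
from ov import *
ov(np.array([.573,.074,.193]),-17.2,"pics/ov3.png",r=45)
```

```text
(no output)
```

View pics/ov3.png

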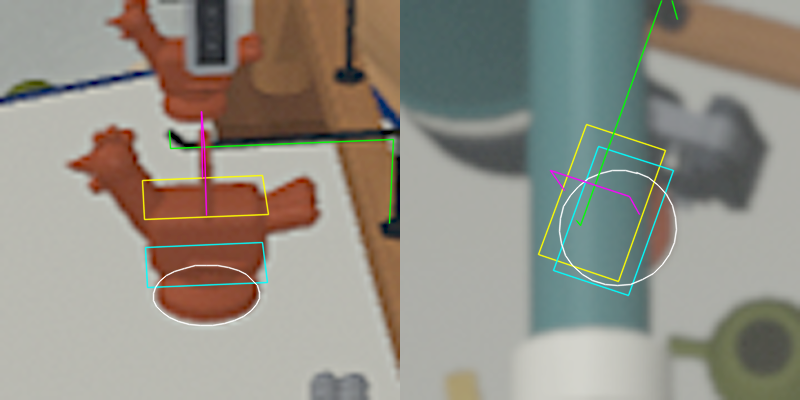

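The side crop shows the model on the rooster to 1 px (about 2 mm), with the finger over the lug column (crop x≈208), so I'll go down.

{"method": "servo_tool", "body": {
  "series": [
    [0,0,-0.15,0,0,0,0],
    [0,0,-0.3,0,0,0,0],
    [0,0,-0.4,0,0,0,0],
    [0,0,-0.47,0,0,0,0],
    [0,0,-0.47,0,0,0,0],
    [0,0,-0.47,0,0,0,0]
  ]
}}

```text
time: 4.65
tool_pos: [0.5743, 0.0721, 0.1897]
tcp_rot: [0.468, 3.106, 0.0]
wrist_force: [1.6, -0.2, 0.8]
width: 0.997
grip_force: 0.0
```

{"method": "servo_tool", "body": {
  "series": [
    [0,0,0,0,0,0,0.3],
    [0,0,0,0,0,0,0.4],
    [0,0,0,0,0,0,0.45],
    [0,0,0,0,0,0,0.5],
    [0,0,0,0,0,0,0.54],
    [0,0,0,0,0,0,0.58],
    [0,0,0,0,0,0,0.62],
    [0,0,0,0,0,0,0.7],
    [0,0,0,0,0,0,0.7],
    [0,0,0,0,0,0,0.7]
  ],
  "newtons": 30
}}

```text
time: 5.65
tool_pos: [0.574, 0.0727, 0.1891]
tcp_rot: [0.467, 3.106, 0.002]
wrist_force: [1.6, 5.5, 1.5]
width: 0.391
grip_force: 29.3
```

{"method": "servo_tool", "body": {
  "series": [
    [0,0.005,0.01,0,0,0,0.7],
    [0,0.01,0.03,0,0,0,0.7],
    [0,0.01,0.05,0,0,0,0.7],
    [0,0.01,0.05,0,0,0,0.7],
    [0,0.01,0.05,0,0,0,0.7]
  ]
}}

```text
time: 6.15
tool_pos: [0.5736, 0.0732, 0.1964]
tcp_rot: [-0.468, -3.106, 0.001]
wrist_force: [-0.4, -0.4, -1.0]
width: 0.388
grip_force: 29.2
```

Run:
```python
from ov import *
print(bot.read_state()["wrist_force"],bot.read_state()["torque"])
ov(np.array([.573,.074,.200]),-17.2,"pics/ov4.png",r=45)
```

```text
[-0.41512487 -0.38685112 -1.00200662] [ 0.04731248  0.00116482 -0.01768021]
```

View pics/ov4.png

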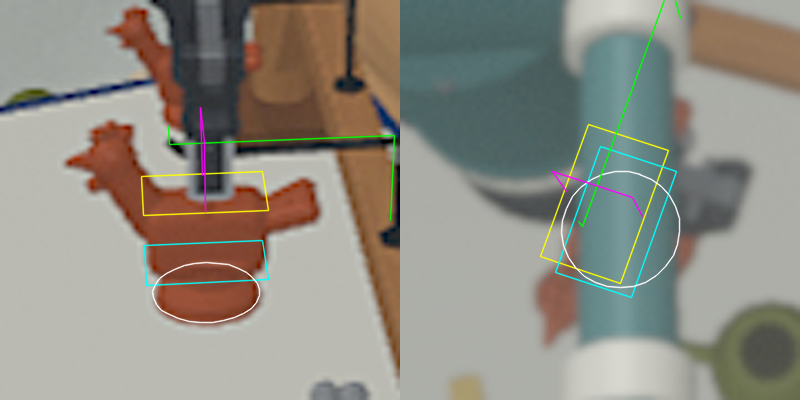

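Run:
```python
from h import *
L=np.array([.573,.074,.2]);c=proj("side",L+[0,0,.015]).astype(int)-45
T=np.array(bot.read_state()["tool_pos"]);Y=np.array([.294,.956,0])
for d in(0,-.017,-.022,-.03):
  for z in(0,.01,.02,.03): print(d,z,((proj("side",T+d*Y+[0,0,z])-c+.5)*400/90).round())
im=bot.read_camera("side")[:,:,::-1];x0,y0=c
cv2.imwrite("pics/z.png",cv2.resize(im[y0+15:y0+75,x0+10:x0+80],None,fx=10,fy=10,interpolation=cv2.INTER_CUBIC))
```

```text
0 0 [206. 235.]
0 0.01 [206. 218.]
0 0.02 [206. 201.]
0 0.03 [205. 183.]
-0.017 0 [208. 254.]
-0.017 0.01 [208. 237.]
-0.017 0.02 [207. 219.]
-0.017 0.03 [207. 201.]
-0.022 0 [209. 260.]
-0.022 0.01 [208. 242.]
-0.022 0.02 [208. 225.]
-0.022 0.03 [208. 207.]
-0.03 0 [210. 269.]
-0.03 0.01 [209. 252.]
-0.03 0.02 [209. 234.]
-0.03 0.03 [209. 216.]
```

View pics/z.png

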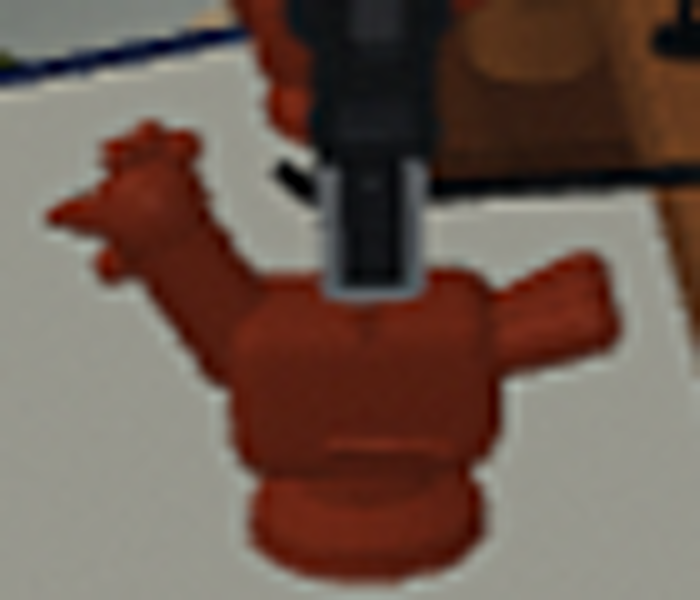

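Run:
```python
from h import *
L=np.array([.573,.074,.193]);c=proj("side",L+[0,0,.015]).astype(int)-45
T=np.array([.574,.073,.2606]);Y=np.array([.294,.956,0])
for d in(-.056,-.0425,0,.0425): print(d,[((proj("side",T+d*Y+[0,0,z])-c+.5)*400/90).round() for z in(0,.013,.03)])
s=bot.read_state();print(s["q"],s["tool_pos"])
```

```text
-0.056 [array([212., 173.]), array([211., 148.]), array([210., 114.])]
-0.0425 [array([210., 158.]), array([209., 133.]), array([209.,  99.])]
0 [array([205., 112.]), array([205.,  87.]), array([204.,  55.])]
0.0425 [array([201.,  69.]), array([200.,  45.]), array([200.,  13.])]
[ 8.43320617e-02  8.43082858e-02  1.81909002e+00 -2.12382620e-04
  1.23861841e+00 -1.18748330e+00] [0.57352272 0.07339366 0.19619194]
```

The picture shows the finger tip ending near the body's top edge (crop 375,298). With the opening at 33 mm, the pads seem to hold the lug (34 mm wide). The rooster hangs freely, since the wrist load is only its weight. The grip is secure and clear of the bar, so I'll go on: lift to about 13 mm, then draw level along −x.

{"method": "servo_tool", "body": {
  "series": [
    [0,0,0.02,0,0,0,0.7],
    [0,0,0.04,0,0,0,0.7],
    [0,0,0.04,0,0,0,0.7],
    [0,0,0.04,0,0,0,0.7]
  ]
}}

```text
time: 6.7
tool_pos: [0.5739, 0.0736, 0.2027]
tcp_rot: [0.467, 3.106, 0.0]
wrist_force: [0.3, -0.3, -1.8]
width: 0.386
grip_force: 29.3
```

{"method": "servo_tool", "body": {
  "series": [
    [-0.02,0.006,0,0,0,0,0.7],
    [-0.05,0.015,0,0,0,0,0.7],
    [-0.08,0.025,0,0,0,0,0.7],
    [-0.12,0.037,0,0,0,0,0.7],
    [-0.16,0.05,0,0,0,0,0.7],
    [-0.2,0.062,0,0,0,0,0.7],
    [-0.2,0.062,0,0,0,0,0.7]
  ]
}}

```text
time: 7.4
tool_pos: [0.5428, 0.0832, 0.2024]
tcp_rot: [-0.467, -3.106, -0.0]
wrist_force: [-0.4, -0.3, -1.8]
width: 0.386
grip_force: 29.2
```

No contact so far; drawing on to about 105 mm in total.

{"method": "servo_tool", "body": {
  "series": [
    [-0.04,0.012,0,0,0,0,0.7],
    [-0.1,0.03,0,0,0,0,0.7],
    [-0.16,0.05,0,0,0,0,0.7],
    [-0.22,0.068,0,0,0,0,0.7],
    [-0.28,0.087,0,0,0,0,0.7],
    [-0.34,0.105,0,0,0,0,0.7],
    [-0.4,0.124,0,0,0,0,0.7],
    [-0.45,0.139,0,0,0,0,0.7],
    [-0.45,0.139,0,0,0,0,0.7],
    [-0.45,0.139,0,0,0,0,0.7]
  ]
}}

```text
time: 8.4
tool_pos: [0.4763, 0.1038, 0.2025]
tcp_rot: [0.467, 3.106, 0.0]
wrist_force: [-0.8, -0.2, -0.6]
width: 0.392
grip_force: 29.2
```

Run:
```python
from h import *
a=bot.read_camera("side");b=bot.read_camera("top")
cv2.imwrite("pics/free.png",a[60:380,150:450,::-1].repeat(1,0) if 0 else cv2.resize(a[70:370,180:480,::-1],None,fx=2,fy=2))
for n in("side","top"): print([(px(d).round(1),d["score"]) for d in bot.mark_of("rooster_large_centre",n)])
```

```text
[(array([270.2, 145.6]), 0.96)]
[(array([254.1, 226.9]), 0.72)]
```

View pics/free.png

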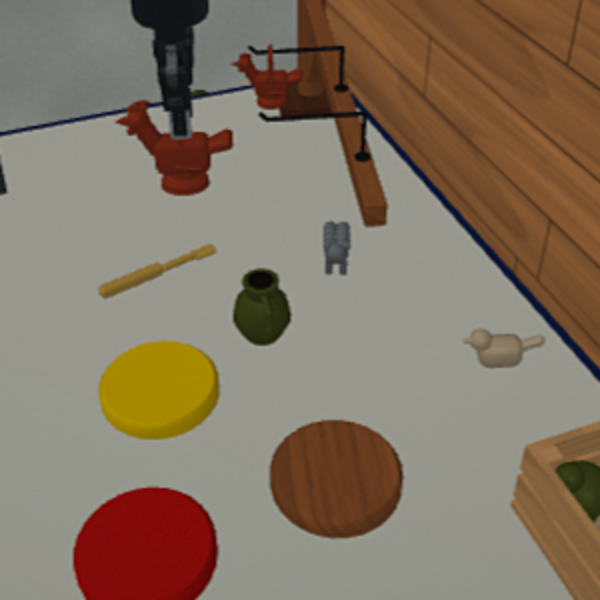

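The rooster is off the hook and hangs upright in the gripper (about 183,155 in the crop). The smaller one still hangs, and the way to the wooden stand (336,478) is open.

{"method": "servo_tool", "body": {
  "series": [
    [-0.15,-0.05,0.05,0,0,0,0.7],
    [-0.15,-0.15,0.1,0,0,0,0.7],
    [-0.15,-0.3,0.1,0,0,0,0.7],
    [-0.15,-0.5,0.1,0,0,0,0.7],
    [-0.1,-0.7,0.1,0,0,0,0.7],
    [0,-0.85,0.1,0,0,0,0.7],
    [0.05,-1,0.1,0,0,0,0.7],
    [0.05,-1,0.1,0,0,0,0.7]
  ]
}}

```text
time: 9.4
tool_pos: [0.4848, -0.0488, 0.2174]
tcp_rot: [0.472, 3.105, -0.002]
wrist_force: [-0.1, -0.6, -1.3]
width: 0.385
grip_force: 29.8
```

{"method": "servo_tool", "body": {
  "series": [
    [0.03,-0.15,0,0,0,0,0.7],
    [0.07,-0.3,0,0,0,0,0.7],
    [0.12,-0.5,0,0,0,0,0.7],
    [0.18,-0.7,0,0,0,0,0.7],
    [0.22,-0.85,-0.05,0,0,0,0.7],
    [0.25,-0.95,-0.1,0,0,0,0.7],
    [0.28,-1,-0.1,0,0,0,0.7],
    [0.28,-1,-0.1,0,0,0,0.7],
    [0.28,-1,-0.1,0,0,0,0.7]
  ]
}}

```text
time: 10.3
tool_pos: [0.5257, -0.1954, 0.2024]
tcp_rot: [-0.467, -3.106, -0.001]
wrist_force: [0.2, -0.5, -1.3]
width: 0.381
grip_force: 29.9
```

{"method": "servo_tool", "body": {
  "series": [
    [0,-0.11,-0.1,0,0,0,0.7],
    [0,-0.11,-0.25,0,0,0,0.7],
    [0,-0.11,-0.4,0,0,0,0.7],
    [0,-0.11,-0.55,0,0,0,0.7],
    [0,-0.11,-0.6,0,0,0,0.7],
    [0,-0.11,-0.6,0,0,0,0.7],
    [0,-0.11,-0.6,0,0,0,0.7]
  ]
}}

```text
time: 11.0
tool_pos: [0.5262, -0.213, 0.1131]
tcp_rot: [0.467, 3.106, -0.001]
wrist_force: [0.5, -0.4, -1.4]
width: 0.39
grip_force: 29.8
```

Run:
```python
from ov import *
from h import *
print(tri((270.2,145.6),(254.1,226.9)),"tool .4763 .1038 .2025")
T=np.array(bot.read_state()["tool_pos"]);C=T+[0,.001,.004];print(T)
for n in("side","top"):
    bot.read_camera(n)
    for k in("rooster_large_centre","stand_top"): print(n,k,[(px(d).round(1),d["score"]) for d in bot.mark_of(k,n)])
    print(proj(n,C),proj(n,[.526,-.213,.02]))
ov(C,-17.2,"pics/ov5.png",r=55)
```

```text
(array([0.47361674, 0.09821181, 0.20976583]), np.float64(0.3229492794134538), np.float64(0.49443952005048053)) tool .4763 .1038 .2025
[ 0.52622119 -0.21299499  0.11312261]
side rooster_large_centre [(array([349.3, 272. ]), 0.94)]
side stand_top [(array([258. , 257.2]), 0.91), (array([251.1, 338.7]), 0.79), (array([347.4, 302.2]), 0.69)]
[348.16818785 269.36695553] [346.98265247 303.38805586]
top rooster_large_centre [(array([413.7, 209.1]), 0.89)]
top stand_top [(array([325.2, 269. ]), 0.79), (array([396.1, 213.6]), 0.7)]
[408.50938915 208.77664618] [399.32912926 213.49762852]
```

View pics/ov5.png

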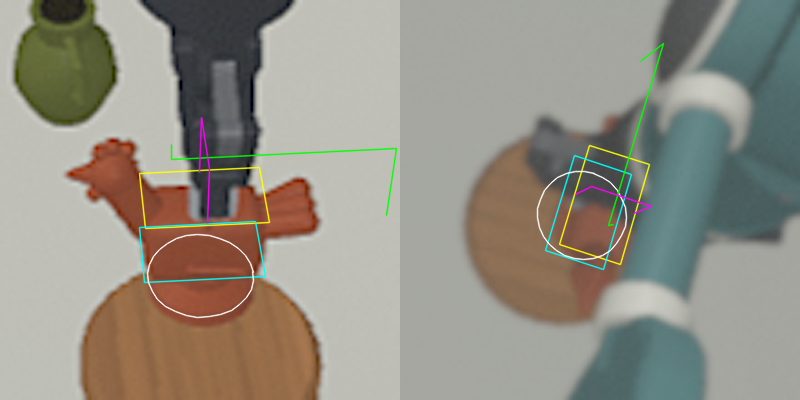

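Run:
```python
from h import *
print(tri((349.3,272),(413.7,209.1)))
```

```text
(array([ 0.52465236, -0.22178476,  0.12123743]), np.float64(0.2796399480135122), np.float64(0.31290838407115174))
```

{"method": "servo_tool", "body": {
  "series": [
    [0,0.02,-0.1,0,0,0,0.7],
    [0,0.045,-0.2,0,0,0,0.7],
    [0,0.045,-0.27,0,0,0,0.7],
    [0,0.045,-0.3,0,0,0,0.7],
    [0,0.045,-0.3,0,0,0,0.7],
    [0,0.045,-0.3,0,0,0,0.7]
  ]
}}

```text
time: 12.0
tool_pos: [0.5258, -0.2061, 0.0673]
tcp_rot: [-0.468, -3.106, 0.0]
wrist_force: [0.3, 0.3, -1.0]
width: 0.384
grip_force: 29.8
```

{"method": "servo_tool", "body": {
  "series": [
    [0,0,-0.03,0,0,0,0.7],
    [0,0,-0.06,0,0,0,0.7],
    [0,0,-0.06,0,0,0,0.7],
    [0,0,-0.06,0,0,0,0.7]
  ]
}}

```text
time: 12.4
tool_pos: [0.5256, -0.206, 0.0583]
tcp_rot: [-0.468, -3.106, -0.0]
wrist_force: [-0.1, 1.1, -1.4]
width: 0.387
grip_force: 29.8
```

{"method": "servo_tool", "body": {
  "series": [
    [0,0,-0.01,0,0,0,0.7],
    [0,0,-0.02,0,0,0,0.7],
    [0,0,-0.02,0,0,0,0.7]
  ]
}}

```text
time: 12.7
tool_pos: [0.5272, -0.2068, 0.0571]
tcp_rot: [0.467, 3.103, -0.002]
wrist_force: [-0.7, -0.5, 4.4]
width: 0.386
grip_force: 29.7
```

Run:
```python
from h import *
for n in("side","top"):
    im=bot.read_camera(n)
    if n=="side": cv2.imwrite("pics/low.png",cv2.resize(im[220:350,290:420,::-1],None,fx=4,fy=4,interpolation=cv2.INTER_CUBIC))
    print([(px(d).round(1),d["score"]) for d in bot.mark_of("rooster_large_centre",n)])
```

```text
[(array([348.7, 289.8]), 0.62)]
[(array([403.7, 212.9]), 0.68), (array([239.8, 109.7]), 0.26)]
```

View pics/low.png

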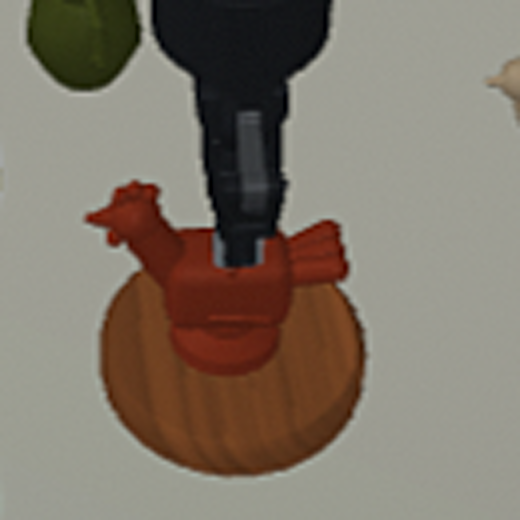

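Run:
```python
from h import *
for X in([.526,-.213,.058],[.526,-.218,.058]):print(proj("side",X),proj("top",X))
print(tri((348.7,289.8),(403.7,212.9)),bot.read_state()["wrist_force"])
```

```text
[347.4653603  290.83067431] [402.8527881  211.81662873]
[348.50641158 292.80856852] [405.05359353 211.86734463]
(array([ 0.52563314, -0.21460905,  0.06242606]), np.float64(1.0427295392019014), np.float64(1.149803588062532)) [-0.0198883   0.05170645  5.13140443]
```

It's centred to about 2–3 mm and resting on the stand. I'll release gently and withdraw straight up.

{"method": "servo_tool", "body": {
  "series": [
    [0,0,0.006,0,0,0,0.7],
    [0,0,0.006,0,0,0,0.55],
    [0,0,0.006,0,0,0,0.4],
    [0,0,0.006,0,0,0,0.2],
    [0,0,0.006,0,0,0,0],
    [0,0,0.006,0,0,0,0],
    [0,0,0.006,0,0,0,0],
    [0,0,0.006,0,0,0,0]
  ]
}}

```text
time: 13.7
tool_pos: [0.5257, -0.206, 0.0562]
tcp_rot: [-0.468, -3.106, -0.0]
wrist_force: [-0.6, -0.2, -0.1]
width: 1.004
grip_force: 0.0
```

{"method": "servo_tool", "body": {
  "series": [
    [0,0,0.05,0,0,0,0],
    [0,0,0.15,0,0,0,0],
    [0,0,0.3,0,0,0,0],
    [0,0,0.5,0,0,0,0],
    [0,0,0.7,0,0,0,0],
    [0,0,0.9,0,0,0,0],
    [0,0,1,0,0,0,0],
    [0,0,1,0,0,0,0],
    [0,0,1,0,0,0,0],
    [0,0,1,0,0,0,0]
  ]
}}

```text
time: 14.7
tool_pos: [0.5245, -0.2055, 0.2042]
tcp_rot: [-0.467, -3.103, -0.001]
wrist_force: [-0.4, 0.5, 0.6]
width: 1.002
grip_force: 0.0
```

Run:
```python
from h import *
im=bot.read_camera("side");cv2.imwrite("pics/end.png",cv2.resize(im[70:370,180:480,::-1],None,fx=2,fy=2,interpolation=cv2.INTER_CUBIC))
print([(px(d).round(1),d["score"]) for d in bot.mark_of("rooster_large_centre","side")])
```

```text
[(array([346.3, 294.4]), 0.82)]
```

View pics/end.png

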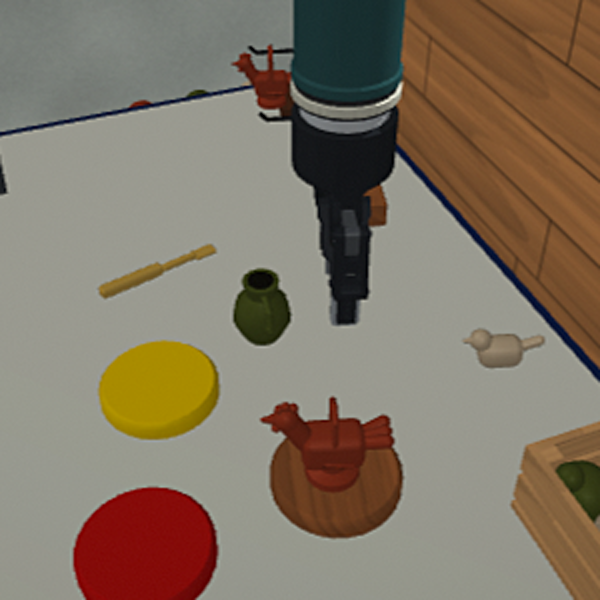

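The larger rooster stands upright in the middle of the wooden stand (crop 333,465), the gripper is clear of it, and the smaller one still hangs. I'm handing in.

```bash
python3 -c "
from workcell import bot
print(bot.finish_job())"
```

```text
the job is handed in; nothing more can be done
None
```

The larger rooster is off its hook and standing upright, within a few millimetres of the middle of the wooden stand, the smaller one still hangs, and I handed the job in about 15 s into the 45 s limit; the hand-in gave no verdict.

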